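# Gauge the gap of a gel-plate stand and hold the blade there

### The job

Check the gap of the gel-plate stand: draw the wide-bladed gap gauge out of the rack and slide its blade, upright and square to the plates, down between the fixed and the sprung plate until it drags snugly, with the sprung plate pushed back about 2 mm, and do not ram it or push it on past the lower edge of the sprung plate. Leave the narrow gauge in the rack, and the vial and the timer where they stand. Finish while still gripping the gauge, holding it at that depth; do not let go.

Things in the scene. Friction and masses are not known exactly. Their poses are not given: they have to be found in the camera images.
- rack: Fixed grey block, 160 x 36 x 76 mm, on a 6 mm dark foot plate 180 x 80 mm; its top is 82 mm above the worktop. Origin under its centre at worktop height; x along its length, z up. Two slots in its top (36 x 6 mm, long side along x) at x = -38 and +38 mm; a gauge stands in each, handle resting on the top. Which stands where varies.
- wide_gauge: Gauge to use, loose, 50 to 85 g: flat steel blade 32 mm wide (x), 4 thick (y), 75 long, below a black handle 42 wide (x), 14 thick (y), 45 tall. Origin at the centre of the blade's lower end, z up; handle spans z = 75 to 120 mm. Grip the handle across its 14 mm (y). Half a turn about z makes no difference. It must rise 76 mm to leave the rack.
- narrow_gauge: A like gauge that stays in the rack: blade 14 mm wide, handle 22 mm wide (x); all else as the wide one. Origin at the blade's lower end.
- gap_mouth (a point): Middle of the mouth between the two white plates, level with the top of their flared lips, 120 mm above the worktop; x along the plates' 64 mm width, y square to them towards the fixed plate, z up. Mouth about 21 mm wide (y) at the lips, 7 mm at the throat 12 mm lower. A blade on this centre line touches both plates from about 34 mm below this point; 2 mm give at about 47 mm below.
- sprung_plate (a joint): How far the sprung plate is pushed back, m: 0 at rest, at most 0.006. Each mm of depth past first touch adds 0.15 mm. The spring presses with 3 N at 0 and 2 N more per mm; pushing the blade down meets a drag of roughly 0.9 to 1.5 times that (about 6 to 11 N at 2 mm).
- fixed_plate: White upright plate on the +y side of the gap, 64 mm wide, about 72 mm tall with a flared lip, on the floating carriage. Inner face upright, 2 mm towards +y from its origin, which lies at worktop height, midway along the width; y points away from the sprung plate.
- sprung_face: White face plate on the -y side, 64 mm wide, on two coil springs. Its inner face slants to the fixed one, closing 0.15 mm per mm of depth, from a 7 mm gap at the throat to 0.5 mm at its lower edge, 57 mm below the lips. Origin at worktop height, at rest the same point as the fixed plate's.
- vial: Bystander, loose: small sample vial with screw cap, 28 mm across, 58 mm tall. Origin at the centre of its underside.
- timer: Bystander, loose: small white timer on its foot, 20 x 66 x 62 mm tall. Origin at the centre of its underside.
- stand: Fixed grey base, 120 x 160 mm, with two rails along its y. On them floats a carriage with both plates, up to 14 mm either way; 0.4 N moves it, so the plates centre themselves on the blade. A solid floor closes the gap 84 mm below the lips. Origin under its centre.
Not all that is in view belongs to the job. What is shaped like the narrow_gauge but green is not meant. Leave any purple look-alike of the wide_gauge alone.

How it is judged:
By the outcome, as a careful person would: the job done as asked, in the order asked, and still so for the second after the job is handed in, while the arm keeps its last pose, push and grip.
It also fails if it takes over 45 s, if anything falls off the work surface, if the arm or the gripper's body presses on something with over 40 N, if the wrist force passes 120 N, or if a joint passes its speed limit or range.

### The arm

A 6-joint arm with a two-finger parallel gripper is mounted at the origin on a cart in front of the work surface, level with it; the furniture and walls round the work are solid. World frame = base frame: x ahead of the robot, y to its left, z up, the work surface at z = 0. Lengths are in mm, angles in rad, forces in N, time in s.
With the tool pointing down it reaches from about 325 to 875 mm from the base axis. Payload 4.4 kg.
Tool frame: the origin (TCP) lies on the centre line of the jaws, within the pads' length; the fingertips stand ahead of it and the grasp point (between the pads) lies 6 mm ahead of it (ctrl.tcp_to_tips is the z of the fingertips in the tool frame, in mm); z points along the fingers, y is the line along which they close (so a half turn about z gives the same grasp; the last joint's range is limited). The gripper opens to 85 mm and grips with 20 to 120 N. Pads are 22 mm wide; open, the fingers measure 114 mm over their backs; the gripper's body (76 mm by 85 mm) begins 54 mm behind the grasp point. The pads swing forward as they close: fully open they stand 13 mm farther back than shut.
Start: joints at [-1.333, 0.207, 1.542, -0, 1.393, -0.15], TCP at [217.958, -532.092, 256.282] pointing down, gripper open.
Joint ranges: [-2.73, 2.73], [-0.86, 2.22], [0.23, 2.46], [-1.11, 4.25], [0.08, 2.63], [-2.82, 2.82]. Speed limits (rad/s): [2.79, 2.79, 3.14, 3.14, 3.14, 3.14].

### API

Orientations are given as a 3x3 rotation matrix whose columns are the frame's x, y, z axes.
In Python, from plant import ctrl, sensors, optics gives the robot as it stands. Calls block until the motion is done:
- ctrl.move_ptp(position, orientation): joint-space move of the TCP to a pose.
- ctrl.move_l(position, rot=None, vel=150, threshold=None): straight line of the TCP; rot=None keeps the orientation; vel is the mean speed in mm/s. With threshold (N) it stops when the force on the tool has changed by that much, and returns True; else False.
- ctrl.set_joints(angles): joint-space move.
- ctrl.gripper_to(opening, force=None): finger opening in mm; force is the grip in N (None keeps the last); returns when the fingers have stopped.
- ctrl.hold(seconds).
- ctrl.solve_ik(position, orientation): joint angles nearest the present ones, or None.
- sensors.read_state(): the state.
- optics.grab_frame(name): name is "scene" or "top"; returns (picture, depth): 420x560x3 uint8, red, green, blue; 420x560 float32, mm along the optical axis (not along the pixel's ray), 0 where there is no reading.
- optics.camera_params(name): a dict with "mtx" (3x3 intrinsics, pixels), "k1" (the pictures are not rectified: a ray, as slopes to the right and down, at radius r is drawn at 1 + k1 r^2 times it, then the intrinsics apply), "R" (3x3) and "t" (3): a world point X has camera coordinates R X + t. Camera axes: x right, y down, z forward; pixel columns grow to the right and rows downward; lengths in mm; the calibration is good to about 2 mm. A picture is of the moment at which its call begins. camera_params takes no time and is no camera call.
A pose or a line that the arm cannot do raises ctrl.MotionError and nothing moves.
- ctrl.finish_job(): hands the job in; it is judged then, once.
The state is a dict: "t": time; "q": joint angles; "qvel": joint speeds; "tau": joint torques, N m; "eef_pos": TCP position; "eef_rot": TCP orientation; "force": force on the tool from outside, world axes, zero at the start; "wrist_torque": the same for the moment, N m; "grip_width": finger opening in mm; "grasp_force": force on a finger pad.
Only numpy, scipy, OpenCV 4.12 (cv2) and the standard library are available. Lean on these libraries where they do the work, as an engineer would, in place of code of your own. Each camera call takes 0.05 s, during which the arm holds its last target. There are 200 camera calls.

## Working session

There is one attempt and no reset: what is moved stays moved. The work goes in short steps, each a Python script; the robot and the scene stay as the last script left them, time stands still between calls to the robot, and variables do not carry over. Pictures are saved under pics/ and viewed, at most 10 in all, crops included, and the job is handed in when it is done.

```bash
mkdir -p pics; ls
cat > h.py <<'E'
import numpy as np, cv2
from plant import ctrl, sensors, optics
def grab(n):
    p,d=optics.grab_frame(n); np.savez(f'{n}.npz',p=p,d=d); return p,d
def load(n):
    z=np.load(f'{n}.npz'); return z['p'],z['d']
def rays(n,uv):
    c=optics.camera_params(n); K=c['mtx']; dist=np.array([c['k1'],0,0,0,0.])
    return cv2.undistortPoints(np.float32(uv).reshape(-1,1,2),np.array(K,float),dist).reshape(-1,2)
def cloud(n,d):
    c=optics.camera_params(n); R=np.array(c['R']);t=np.array(c['t'])
    v,u=np.mgrid[:420,:560]; xy=rays(n,np.stack([u,v],-1).reshape(-1,2))
    z=d.reshape(-1,1); P=np.hstack([xy*z,z])
    return ((P-t)@R).reshape(420,560,3)
def onplane(n,uv,h):
    c=optics.camera_params(n); R=np.array(c['R']);t=np.array(c['t'])
    xy=rays(n,uv); D=np.hstack([xy,np.ones((len(xy),1))])@R; C=-R.T@t
    return C+D*((h-C[2])/D[:,2])[:,None]
E
python3 - <<'E'
from h import *
for n in('scene','top'):
    p,d=grab(n); cv2.imwrite(f'pics/{n}0.png',p[...,::-1])
    c=optics.camera_params(n); print(n,-np.array(c['R']).T@c['t'],c['mtx'],c['k1'],(d>0).mean())
print(sensors.read_state(),ctrl.tcp_to_tips)
E
```

```text
pics
scene [-424.85137958  568.55904407  725.38157502] [[473.70919648   0.         284.2131868 ]
 [  0.         473.70919648 203.07381855]
 [  0.           0.           1.        ]] 0.041598815081858344 0.9958035714285715
top [ 407.50402778    8.72922918 1019.42944063] [[389.85313876   0.         284.58341363]
 [  0.         389.85313876 210.76780607]
 [  0.           0.           1.        ]] -0.021478779212271006 0.9959353741496598
{'t': 0.1, 'q': array([-1.33250155e+00,  2.07353332e-01,  1.54281643e+00,  7.86610767e-06,
        1.39352373e+00, -1.50515605e-01]), 'qvel': array([ 9.46049842e-04, -8.42383905e-04, -3.15774925e-03, -6.61871351e-05,
       -8.89737016e-04,  8.37387715e-04]), 'tau': array([-1.11105652e-03, -3.84092903e+01, -2.92549002e+01, -2.36343340e-04,
        4.88414371e-03,  9.59690141e-06]), 'eef_pos': array([ 217.80629566, -531.46117674,  255.22877192]), 'eef_rot': array([[ 9.25361292e-01,  3.79086061e-01, -4.88370343e-04],
       [ 3.79086238e-01, -9.25359092e-01,  2.04330042e-03],
       [ 3.22668770e-04, -2.07592559e-03, -9.99997793e-01]]), 'force': array([-0.29357389,  0.31702867,  0.00919442]), 'wrist_torque': array([-0.00327992,  0.00533743, -0.03097976]), 'grasp_force': 0.0, 'grip_width': 85.32605454862347} 25.0
```

View pics/scene0.png

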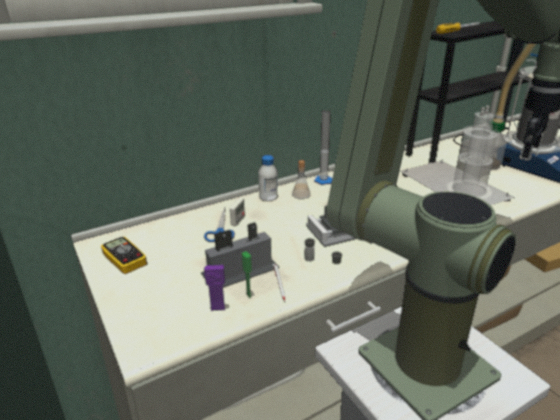

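View pics/top0.png

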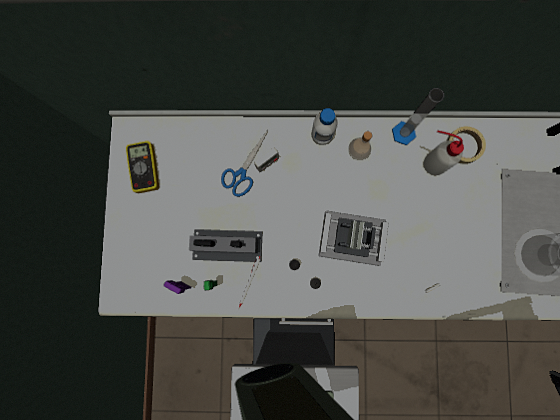

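The scene view shows the rack, with the purple and green decoys in front of it. In the top view the rack is at about (227,245), with the wide handle at (205,243) and the narrow one at (238,243). The stand is at (355,238), the vial at (295,265) and the timer at (268,158). Next I'll enlarge the rack and stand.

Run:
```python
from h import *
p,d=load('top'); P=cloud('top',d)
a=cv2.resize(p[215:275,180:275],None,fx=8,fy=8,interpolation=2)[:,:760]
b=cv2.resize(p[200:275,310:400],None,fx=8,fy=8,interpolation=2)
cv2.imwrite('pics/stand1.png',b[...,::-1])
def rect(m,name):
    m=m.astype(np.uint8); n,l,s,c=cv2.connectedComponentsWithStats(m)
    for i in range(1,n):
        if s[i,4]>15:
            q=P[l==i]; r=cv2.minAreaRect(np.float32(q[:,:2])); print(name,s[i],np.round(np.median(q,0),1),np.round(r[0],1),np.round(r[1],1),round(r[2],1))
R=np.zeros((420,560),bool); R[215:275,180:275]=1
S=np.zeros((420,560),bool); S[200:275,310:400]=1
z=P[...,2]
rect(R&(z>105)&(z<140),'handles'); rect(R&(z>72)&(z<92),'racktop')
rect(S&(z>105),'plates'); rect(S&(z>20)&(z<105),'standmid')
np.set_printoptions(linewidth=250)
print(z[222:256,325:386:2].round().astype(int))
```

```text
handles [193 239  20   7 126] [453.8 214.9 125.3] [454.1 215.6] [14.  42.8] 0.5
handles [231 240  10   7  64] [452.4 138.9 125.1] [452.6 138.6] [13.9 19.9] 0.3
racktop [189 235  67  18 796] [451.8 172.5  81.2] [453.3 177.8] [161.   36.2] 88.9
plates [350 220   7  28  93] [ 476.9 -132.7  115.3] [439.7 -79.1] [ 48.4 180.8] 35.1
plates [356 221   9  28 137] [ 474.3 -148.8  113.8] [ 475.5 -149. ] [ 9.9 63.6] 81.9
standmid [ 320  213   69   49 1733] [ 472.  -142.1   39.3] [ 475.3 -147.5] [161.   99.3] 81.5
[[42 44 42 ... 10 40 40]
 [41 40 43 ... 27 42 41]
 [43 45 41 ... 28 39 42]
 ...
 [13  9  9 ... 42 45  0]
 [12  8 10 ... 40 44  2]
 [10 13  7 ... 42 38 -5]]
```

View pics/stand1.png

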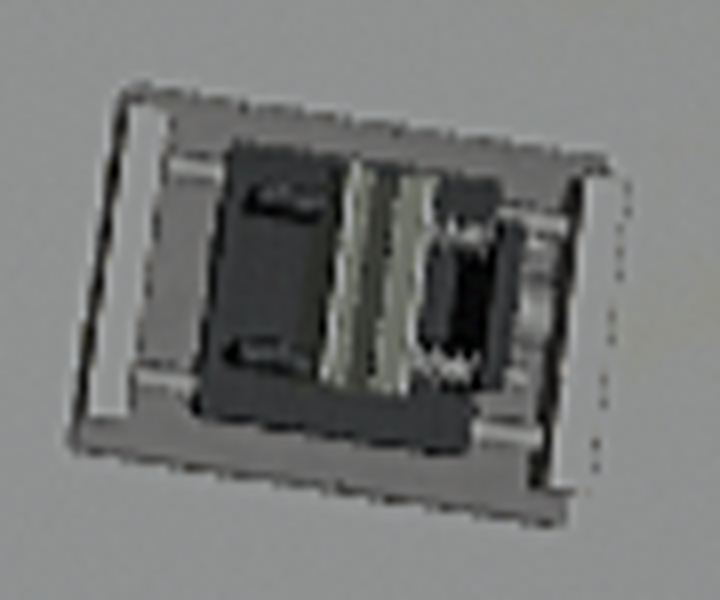

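The stand crop shows two pale plates, the fixed one on the left at about (350,270) and the sprung one on the right at about (405,280), with a dark gap at about (378,270). The coil springs are on the right. The stand is yawed about 8°. Next: find the gap centre, check IK, then grasp.

```bash
cat >> h.py <<'E'
def tool(a):  # tool down, y (closing axis) along world angle a (rad)
    y=np.array([np.cos(a),np.sin(a),0]); z=np.array([0,0,-1.]); return np.column_stack([np.cross(y,z),y,z])
E
python3 - <<'E'
from h import *
p,d=load('top'); P=cloud('top',d)
lum=p.astype(int).min(2); m=np.zeros((420,560),np.uint8); m[216:252,346:368]=1
print(lum[222:250:4,346:368])
m&=(lum>115)&(P[...,2]>90)
n,l,s,c=cv2.connectedComponentsWithStats(m)
for i in range(1,n):
    if s[i,4]>30:
        v,u=np.nonzero(l==i); w=onplane('top',np.c_[u,v],118); r=cv2.minAreaRect(np.float32(w[:,:2]))
        f=cv2.fitLine(np.float32(w[:,:2]),cv2.DIST_L2,0,.01,.01).ravel()
        print(s[i],w.mean(0).round(1),r,f.round(3),np.median(P[l==i][:,2]))
m2=np.zeros((420,560),bool); m2[205:270,315:395]=1
m2&=(P[...,2]>25)&(P[...,2]<60); 
print(cv2.minAreaRect(np.float32(P[m2][:,:2])))
q=sensors.read_state()['q']; 
for a in (-.019,np.pi-.019):
    print(a,ctrl.solve_ik([454,215.6,111],tool(a)))
for k in (0,1): print(ctrl.solve_ik([475,-141,177],tool(np.deg2rad(81.6)+k*np.pi)))
E
```

```text
[[ 52  53  54  51  55  31  28  93 138 103 108  52  55  44 113  97 100 113
  106  46  61  55]
 [ 17  30  37  26  38  40  15 166  98 104  56  55  52  96 103 103 103 163
   71  45  65  48]
 [ 51  53  50  42  40  35  75 126 102  82  54  58  53 111 102 102 129 107
   46  91  66  73]
 [ 52  53  42  42  39  13 165 101 107  49  55  52  99 103 103  82 168  38
   51  53  59   6]
 [ 54  49  43  40  26 124 118 104  70  55  56  49 108 102 101 140  83  44
   50  57  34   6]
 [ 54  43  45  38  39 156 101 118  52  55  51 124 102 101  84 168  23  24
   39  37   5   1]
 [ 28  45  48  20 164  99 105  71  54  57  21 103 100 101 146  76  74 111
   62 129 118 148]]
[350 220   5  27  31] [ 478.1 -130.5  118. ] ((478.5032043457031, -130.560791015625), (2.4847941398620605, 61.055076599121094), 81.58985900878906) [ 9.89000e-01 -1.49000e-01  4.78111e+02 -1.30505e+02] 118.70239742129876
((475.3400573730469, -147.487060546875), (160.97743225097656, 99.34136962890625), 81.57463073730469)
-0.019 [ 2.70995618e-01  2.28900373e-01  1.84630355e+00 -4.44089210e-16
  1.06638873e+00  2.89995618e-01]
3.122592653589793 None
[-4.63417604e-01  1.20991973e-01  1.81512940e+00 -4.44089210e-16
  1.20547128e+00 -1.88760627e+00]
[-4.63417604e-01  1.20991973e-01  1.81512940e+00 -4.44089210e-16
  1.20547128e+00  1.25398638e+00]
```

Run:
```python
from h import *
p,d=load('top'); lum=p.astype(float).min(2)
L=[];Rr=[]
for v in range(222,247):
    mid=357.2-(v-234)*.155; c=int(round(mid))
    def pk(a,b):
        w=np.clip(lum[v,a:b]-110,0,None); return None if w.sum()<15 else (np.arange(a,b)*w).sum()/w.sum()
    l,r=pk(c-7,c-1),pk(c+3,c+8)
    if l and r: L.append([l,v]);Rr.append([r,v])
L=onplane('top',L,120)[:,:2];Rr=onplane('top',Rr,120)[:,:2]
for w in(L,Rr,(L+Rr)/2):
    f=cv2.fitLine(np.float32(w),cv2.DIST_HUBER,0,.01,.01).ravel(); f*=1 if 1 else 0
    a=np.degrees(np.arctan(f[1]/f[0])); print(len(w),a,'y at x=477:',f[3]+(477-f[2])*f[1]/f[0])
# grasp
ctrl.gripper_to(45,force=60)
ctrl.move_ptp([454,215.6,230],tool(-.019))
print(sensors.read_state()['eef_pos'],sensors.read_state()['t'])
p,d=grab('scene'); cv2.imwrite('pics/scene2.png',cv2.resize(p[150:330,140:340],None,fx=3,fy=3)[...,::-1])
```

```text
22 -7.9974313 y at x=477: -129.91853
22 -7.4057355 y at x=477: -152.71422
22 -7.252813 y at x=477: -141.45502
[454.42644001 215.0023416  230.04882304] 3.3417
```

View pics/scene2.png

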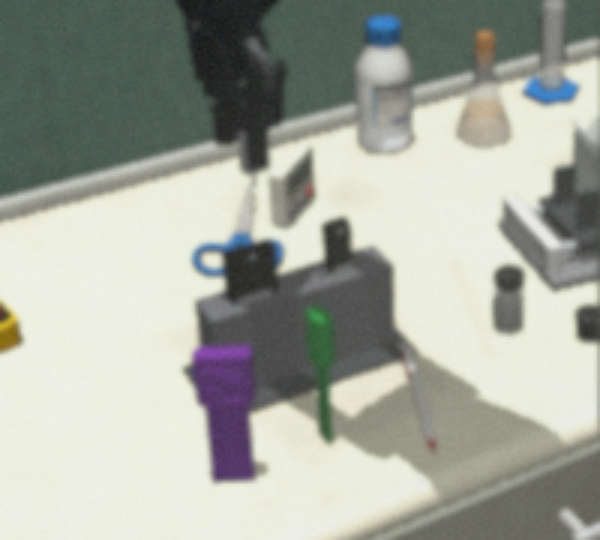

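The gripper hangs above the wide gauge, whose handle is at about (250,270) in the crop. The narrow gauge is at (337,240), and purple and green stand well in front. Grasping now.

Run:
```python
from h import *
def st(s):
    r=sensors.read_state(); print(s,round(r['t'],2),r['eef_pos'].round(1),r['force'].round(1),round(r['grip_width'],1),round(r['grasp_force'],1),r['wrist_torque'].round(2))
R=tool(-.019)
print(ctrl.move_l([454,215.6,111],R,vel=120,threshold=8)); st('down')
ctrl.gripper_to(5,force=60); st('grip')
print(ctrl.move_l([454,215.6,125],R,vel=40,threshold=15)); st('l1')
print(ctrl.move_l([454,215.6,250],R,vel=100,threshold=15)); st('l2')
p,d=grab('scene'); p2,d2=grab('top')
o=np.hstack([cv2.resize(p[150:330,140:320],(400,400)),cv2.resize(p2[190:280,180:270],(400,400))])
cv2.imwrite('pics/lift3.png',o[...,::-1])
```

```text
False
down 4.53 [454.8 215.8 111.8] [-0.4  1.2 -0.2] 45.3 0.0 [0.02 0.02 0.03]
grip 4.91 [454.7 215.8 111.9] [ 0.3 -0.2  3.2] 13.3 58.8 [-0.03  0.05 -0.02]
False
l1 5.41 [453.9 215.6 125.1] [-0.  -0.6 -0.5] 13.3 58.7 [-0.01 -0.06  0.05]
False
l2 6.81 [453.4 215.4 249.1] [ 0.2 -0.  -0.2] 13.1 58.7 [ 0.03  0.05 -0.  ]
```

View pics/lift3.png

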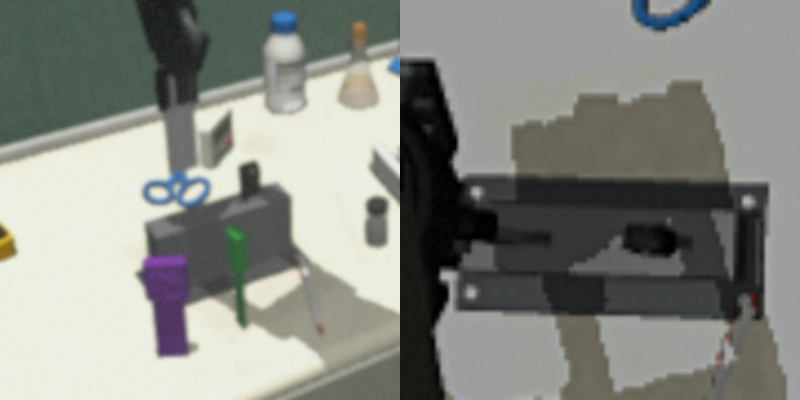

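The gauge is held upright in the gripper at about (180,130), and the narrow gauge is still in the rack. Moving over the mouth.

Run:
```python
from h import *
def st(s):
    r=sensors.read_state(); print(s,round(r['t'],2),r['eef_pos'].round(1),r['force'].round(1),round(r['grip_width'],1),round(r['grasp_force'],1),r['q'].round(2)); return r
ctrl.gripper_to(5,force=90)
ctrl.move_ptp([477,-141.4,250],tool(np.deg2rad(81.7)))
ctrl.hold(.3); r=st('above'); print(r['eef_rot'].round(4))
p,d=grab('scene'); p2,d2=grab('top')
o=np.hstack([cv2.resize(p[130:270,270:410],(400,400)),cv2.resize(p2[190:280,305:395],(400,400))])
cv2.imwrite('pics/above4.png',o[...,::-1])
```

```text
above 9.31 [ 477.1 -141.1  250. ] [-0.2 -0.3 -1.1] 13.0 89.6 [-0.46  0.05  1.73  0.    1.36 -1.89]
[[-0.9896  0.1438  0.    ]
 [ 0.1438  0.9896 -0.    ]
 [-0.      0.     -1.    ]]
```

View pics/above4.png

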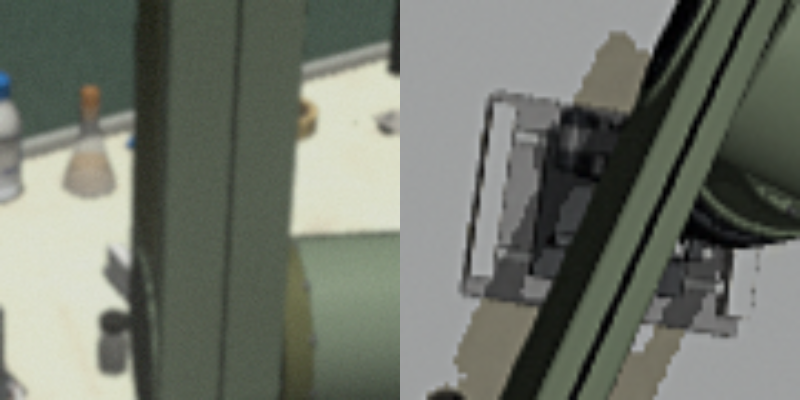

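The arm hides the mouth in both views, so I'll go down guarded, watching the force.

Run:
```python
from h import *
R=tool(np.deg2rad(81.7)); X=[477,-141.4]
ctrl.hold(.2)
print(ctrl.move_l(X+[226],R,vel=80,threshold=6)); 
f0=sensors.read_state()['force']
hit=ctrl.move_l(X+[196],R,vel=30,threshold=4); print(hit)
def st(s):
    F=[]
    for _ in range(4): r=sensors.read_state(); F.append(r['force']-f0); ctrl.hold(.02)
    print(s,round(r['t'],2),r['eef_pos'].round(1),np.mean(F,0).round(1),r['wrist_torque'].round(2),round(r['grip_width'],1)); return np.mean(F,0)
st(0)
if not hit:
    for z in range(194,183,-1):
        ctrl.move_l(X+[z],R,vel=15); f=st(z)
        if np.linalg.norm(f[:2])>6 or f[2]>9: break
```

```text
False
False
0 11.26 [ 477.1 -141.4  196.2] [ 0.1  0.9 -0.1] [ 0.12  0.06 -0.03] 12.9
194 11.61 [ 477.  -141.5  194. ] [-0.1  0.2  0.1] [0.03 0.01 0.02] 12.9
193 11.93 [ 477.  -141.4  192.9] [0.1 0.9 0.2] [0.   0.02 0.01] 13.1
192 12.24 [ 477.  -141.4  191.9] [-0.1  0.2  0.3] [ 0.05 -0.03  0.07] 12.7
191 12.56 [ 477.  -141.4  191. ] [0.7 0.2 0.2] [ 0.06 -0.12  0.02] 13.3
190 12.88 [ 477.2 -141.5  190.2] [0.7 0.5 1.4] [ 0.07 -0.04 -0.02] 13.0
189 13.19 [ 477.3 -141.6  189.5] [0.2 0.5 4.5] [ 0.16  0.09 -0.06] 12.7
188 13.51 [ 477.4 -141.6  188.3] [0.3 0.5 5.7] [ 0.   -0.11 -0.04] 12.9
187 13.82 [ 477.3 -141.6  187.3] [0.9 0.3 5.6] [-0.02 -0.12 -0.1 ] 12.6
186 14.14 [ 477.3 -141.6  186.3] [0.2 0.4 5.3] [ 0.05 -0.18 -0.02] 13.1
185 14.46 [ 477.3 -141.6  185.3] [ 0.4 -0.3  5.8] [ 0.02 -0.11 -0.1 ] 13.1
184 14.78 [ 477.3 -141.6  184.4] [-0.   0.4  6.2] [ 0.07 -0.1  -0.09] 13.2
```

Run:
```python
from h import *
R=tool(np.deg2rad(81.7)); X=[477,-141.4]
def st(s):
    F=[]
    for _ in range(4): r=sensors.read_state(); F.append(r['force']); ctrl.hold(.02)
    print(s,round(r['t'],2),r['eef_pos'].round(1),np.mean(F,0).round(1),r['wrist_torque'].round(2),round(r['grip_width'],1)); return np.mean(F,0),r
for z in (182,180,178.5,177.5,176.8):
    f,r=0,0; ctrl.move_l(X+[z],R,vel=12); f,r=st(z)
    if f[2]>14 or r['eef_pos'][2]<177.3: break
ctrl.hold(.5); st('hold')
p2,d2=grab('top'); p,d=grab('scene')
o=np.hstack([cv2.resize(p[130:310,140:320],(400,400)),cv2.resize(p2[190:280,305:395],(400,400))])
cv2.imwrite('pics/in5.png',o[...,::-1])
```

```text
182 15.16 [ 477.4 -141.6  182.5] [-0.2 -0.4  6.1] [ 0.06 -0.11 -0.01] 13.2
180 15.54 [ 477.5 -141.6  180.6] [0.3 0.1 6.5] [ 0.08 -0.07 -0.06] 12.8
178.5 15.88 [ 477.6 -141.7  179.3] [-0.1 -0.3  7.5] [ 0.08 -0.01 -0.02] 13.2
177.5 16.2 [ 477.6 -141.7  178.5] [0.1 0.2 8.3] [ 0.11 -0.05 -0.08] 12.5
176.8 16.52 [ 477.7 -141.7  177.9] [-0.1  0.4  8.7] [ 0.15  0.01 -0.04] 13.2
hold 17.08 [ 477.7 -141.7  177.9] [-0.1  0.1  8.7] [ 0.17  0.03 -0.1 ] 13.1
```

View pics/in5.png

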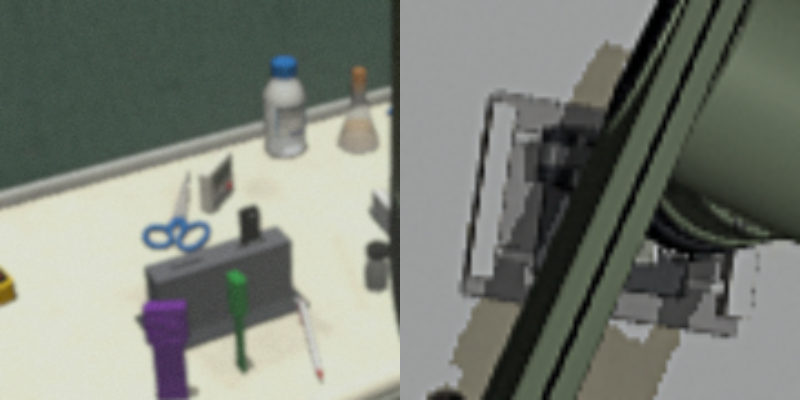

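The narrow gauge, vial, timer and decoys look undisturbed. The gauge is in the gap at a depth of about 47 mm with 8.7 N of drag, which matches roughly 2 mm of give. Handing in.

```bash
python3 -c "
from plant import ctrl
print(ctrl.finish_job())"
```

```text
the job is handed in; nothing more can be done
None
```

I've handed the job in with the arm still gripping the wide gauge between the plates, about 47 mm below the lips, with a steady 8.7 N drag; depth and force put the sprung plate back about 1.9–2 mm, though the arm hid the gap from both cameras.

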